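# Stir the humidity pellets

## Task

Take the wooden spoon from its rest and stir the clay humidity pellets in the steel bowl right down to the bottom, resting the blade on the bowl's floor for a moment, until at least one brown and one white pellet lie on each side of the line through the bowl's two handles; then lay the spoon back across both bars of its rest. Be gentle: only the spoon may touch the bowl and pellets, never press hard with it, keep every pellet in the bowl and do not shove the bowl along. Leave the cheese and the jar alone.

Things in the scene. Friction and masses are not known exactly. Their poses are not given: they have to be found in the camera images.
- bowl: loose open steel bowl, 0.9 kg, 45 mm high; outer radius 84 mm at foot, 100 mm at rim, wall 4 mm; flat inner floor (radius 80 mm) 5 mm above the origin. Origin: centre of underside, z up. Two blue wire lugs reach 122 mm from the centre, 40 mm high, at +x and -x: the x axis is the line through the handles. At the start brown pellets lie on its +y side, white on -y
- rest: fixed white spoon rest: plate 150 x 120 x 8 mm with two crossbars along y at x = +55 and -55 mm, 12 mm wide, tops 35 mm above the table, with 14 mm lips at their ends (inner faces at y = +50 and -50 mm); clear gap of 98 mm between the bars. Origin: centre of the underside; the spoon lies roughly along its x axis across both bars
- spoon: loose wooden spoon, 240 mm long, 80 g: square handle 12 x 12 mm from x = -120 to +75 mm, then a flat blade 22 mm wide, 8 mm thick, round-ended, to x = +120 mm. Origin: half way along, in the handle's underside; +x points to the blade, z up as it lies on the rest (blade towards the robot). It may be laid back either way round
- spoon_grip (a point): middle of the spoon's blue grip sleeve (44 mm long, 16 mm wide, 22 mm tall, centred 20 mm from the middle of the spoon on the handle's side, 140 mm from the blade's end), in the middle of the handle's thickness
- spoon_tip (a point): the end of the spoon's blade, middle of its width and thickness
- cheese: loose small cheese wheel, radius 45 mm, height 40 mm, bystander; origin at the centre of its underside
- jar: loose sample jar with a blue cap, radius 19 mm, height 65 mm, bystander; origin at the centre of its underside
- brown0: brown (terracotta) clay humidity pellet, a drum 26 mm across and 20 mm high with bevelled edges, 15 g, loose in the bowl; origin at its centre
- brown1: brown (terracotta) clay humidity pellet, a drum 26 mm across and 20 mm high with bevelled edges, 15 g, loose in the bowl; origin at its centre
- brown2: brown (terracotta) clay humidity pellet, a drum 26 mm across and 20 mm high with bevelled edges, 15 g, loose in the bowl; origin at its centre
- brown3: brown (terracotta) clay humidity pellet, a drum 26 mm across and 20 mm high with bevelled edges, 15 g, loose in the bowl; origin at its centre
- white0: white clay humidity pellet, a drum 26 mm across and 20 mm high with bevelled edges, 15 g, loose in the bowl; origin at its centre
- white1: white clay humidity pellet, a drum 26 mm across and 20 mm high with bevelled edges, 15 g, loose in the bowl; origin at its centre
- white2: white clay humidity pellet, a drum 26 mm across and 20 mm high with bevelled edges, 15 g, loose in the bowl; origin at its centre
- white3: white clay humidity pellet, a drum 26 mm across and 20 mm high with bevelled edges, 15 g, loose in the bowl; origin at its centre
Things that resemble listed ones, but are neither listed nor needed, are in the scene too. What is meant by the spoon is not green, and is the larger of those in its own colour.

How it is judged:
By the outcome, as a careful person would: the job done as asked, in the order asked, and still so for the second after the job is handed in, with the robot touching nothing.
It also fails if it takes over 64 s, if anything falls off the work surface, if the arm or the gripper's body presses on something with over 40 N, if the wrist force passes 120 N, or if a joint passes its speed limit or range.

## Robot

A 7-joint arm with a two-finger parallel gripper is mounted at the origin on the work surface. World frame = base frame: x ahead of the robot, y to its left, z up, the work surface at z = 0. Lengths are in mm, angles in rad, forces in N, time in s.
With the tool pointing down it reaches from about 425 to 800 mm from the base axis. Payload 8.3 kg.
Tool frame: the origin (TCP) lies on the centre line of the jaws, within the pads' length; the fingertips stand 17 mm ahead of it and the grasp point (between the pads) lies 2 mm behind it (arm.tip_reach is the distance from the TCP to the fingertips, in mm); z points along the fingers, y is the line along which they close (so a half turn about z gives the same grasp; the last joint's range is limited). The gripper opens to 85 mm and grips with 20 to 120 N. Pads are 22 mm wide; open, the fingers measure 114 mm over their backs; the gripper's body (76 mm by 85 mm) begins 54 mm behind the grasp point. The pads swing forward as they close: fully open they stand 13 mm farther back than shut.
Start: joints at [1.204, 0.383, 0.016, 1.37, -0.006, 1.388, -0.046], TCP at [187.004, -596.35, 248.279] pointing down, gripper open.
Joint ranges: [-2.95, 2.95], [-0.25, 2.06], [-1.52, 1.56], [0.18, 2.33], [-1.44, 4.58], [0.02, 2.06], [-3.01, 3.01]. Speed limits (rad/s): [2.39, 2.39, 3.01, 3.01, 3.14, 3.14, 3.14].

## Interface

Orientations are given as a unit quaternion [x, y, z, w].
In Python, from workcell import arm gives the robot as it stands. Calls block until the motion is done:
- arm.movep(position, orientation): joint-space move of the TCP to a pose.
- arm.servo_line(position, max_speed=150, attitude=None): straight line of the TCP; attitude=None keeps the orientation; max_speed is the mean speed in mm/s.
- arm.set_joints(angles): joint-space move.
- arm.gripper_open() and arm.gripper_close(grasp_force=None): open the fingers fully, or close them until they stop; grasp_force is the grip in N (None keeps the last).
- arm.sleep(seconds).
- arm.ik(position, orientation): joint angles nearest the present ones, or None.
- arm.sense(): the state.
- arm.grab_frame(name): name is "scene" or "top" or "wrist"; returns a dict with "frame" (400x640x3 uint8, blue, green, red), "mtx" (3x3 intrinsics, pixels), "k1" (the pictures are not rectified: a ray, as slopes to the right and down, at radius r is drawn at 1 + k1 r^2 times it, then the intrinsics apply), "R" (3x3) and "t" (3): a world point X has camera coordinates R X + t. Camera axes: x right, y down, z forward; pixel columns grow to the right and rows downward; lengths in mm; the calibration is good to about 2 mm. A picture is of the moment at which its call begins. There is no depth.
A pose or a line that the arm cannot do raises arm.Unreachable and nothing moves.
- arm.job_done(): hands the job in; it is judged then, once.
Trained networks look in a picture, given as the dict that the camera call returned (one of the last four; its "shot" number tells which), for a name from the list of things; names that differ only in an ending like _2 or _b are one class to them, and where a whole thing is asked for, a point or a joint stands for the part that bears it (a point fixed in the world has none). Each returns a list of dicts, best first, with "score" (0 to 1); they miss things now and then, are a little off and sometimes report something else, mostly with a low value. They report only what shows in the picture. A call takes as long as a camera call. They do not tell look-alikes from the thing itself.
- arm.spot_in(picture, target): "location" ([x, y, z] in mm, in world coordinates, good to about 4 mm: the middle of the surface that is visible of it).
- arm.spot_point(picture, target): "location" ([x, y, z] in mm, in world coordinates, good to about 4 mm: a listed point, or the origin of a listed thing).
The state is a dict: "time_s": time; "joint_positions": joint angles; "dq": joint speeds; "effort": joint torques, N m; "tool_pos": TCP position; "tcp_rot": TCP orientation; "force": force on the tool from outside, world axes, zero at the start; "torque": the same for the moment, N m; "gripper_width": opening from 0.0 (shut) to 1.0 (fully open); "grasp_force": force on a finger pad.
Only numpy, scipy, OpenCV 4.12 (cv2) and the standard library are available. Lean on these libraries where they do the work, as an engineer would, in place of code of your own. Each camera call takes 0.05 s, during which the arm holds its last target. There are 200 camera calls.

## Working session

There is one attempt and no reset: what is moved stays moved. The work goes in short steps, each a Python script; the robot and the scene stay as the last script left them, time stands still between calls to the robot, and variables do not carry over. Pictures are saved under pics/ and viewed, at most 10 in all, crops included, and the job is handed in when it is done.

```bash
mkdir -p pics; ls; python3 - <<'E'
from workcell import arm
import cv2, numpy as np
fs=[arm.grab_frame(n) for n in("top","scene")]
cv2.imwrite("pics/top0.png",fs[0]["frame"]);cv2.imwrite("pics/scene0.png",fs[1]["frame"])
for f in fs:
  for n in("spoon","spoon_grip","spoon_tip","rest","bowl","cheese","jar"):
    print(n,[(np.round(d["location"]).astype(int).tolist(),round(d["score"],2)) for d in arm.spot_point(f,n)])
print(arm.sense()["tcp_rot"],arm.sense()["time_s"])
E
```

```text
pics
spoon [([754, -229, 3], 0.73), ([242, -341, 4], 0.72), ([516, -211, 37], 0.67), ([526, 244, 11], 0.31)]
spoon_grip [([539, -208, 41], 0.83), ([242, -362, 14], 0.71), ([526, 244, 12], 0.58), ([720, 12, 1], 0.55), ([746, -211, 9], 0.47)]
spoon_tip [([246, -222, 8], 0.71), ([409, -260, 44], 0.61), ([773, -298, 11], 0.46)]
rest [([522, -202, 0], 0.96), ([394, -3, -2], 0.71)]
bowl [([479, 230, 2], 0.88)]
cheese [([718, 12, -1], 0.7)]
jar [([488, 280, 13], 0.6), ([394, -4, -2], 0.55)]
spoon [([750, -229, 5], 0.84), ([517, -212, 34], 0.65), ([240, -341, 6], 0.53)]
spoon_grip [([240, -366, 14], 0.75), ([544, -205, 38], 0.57), ([751, -212, 10], 0.54)]
spoon_tip [([413, -262, 43], 0.88), ([249, -223, 8], 0.77), ([776, -307, 11], 0.65)]
rest [([515, -202, 5], 0.7), ([717, 15, 0], 0.44), ([481, 225, 2], 0.37)]
bowl [([480, 223, 1], 0.97)]
cheese [([713, 16, -2], 0.65)]
jar [([397, -10, 2], 0.89)]
[ 9.88479176e-01  1.51356919e-01  3.23842346e-05 -2.58913418e-05] 0.8
```

View pics/top0.png

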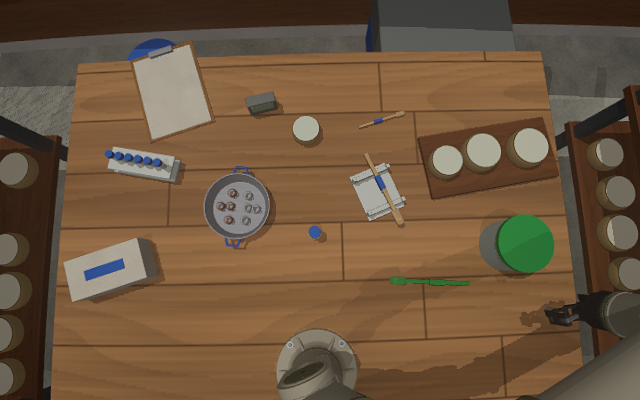

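View pics/scene0.png

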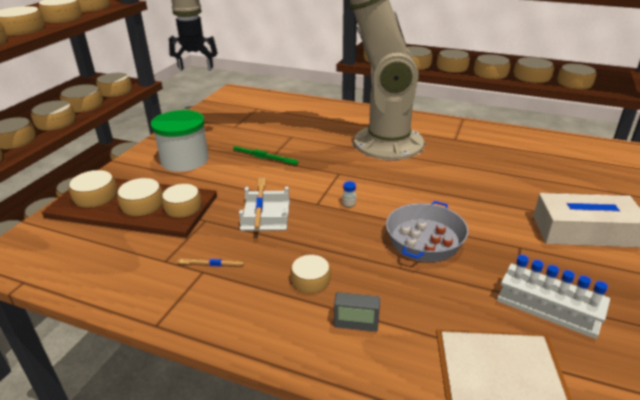

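The spoons I could confuse are the wooden one on the rest (383,188 in top; 260,205 in scene), a smaller wooden one on the table (382,120) and a green one (430,282). By the description it is the one on the rest. The bowl is at (237,206), with browns on world +y and its lugs at (241,170) and (232,241).

```bash
cat > h.py <<'E'
from workcell import arm
import numpy as np, cv2
from scipy.spatial.transform import Rotation as Ro
def att(az,p,a=0,flip=1):
    """spoon blade azimuth az, pitch p blade-down, pretilt a (rad) -> tool matrix"""
    S=Ro.from_euler('z',az)*Ro.from_euler('y',p)
    S=S.as_matrix(); X,Y,Z=S.T
    z=-Z*np.cos(a)+X*np.sin(a); y=flip*Y
    return np.c_[np.cross(y,z),y,z],X
def pose_grip(g,az,p,a=0,flip=1):
    T,X=att(az,p,a,flip); return np.array(g)+2*T[:,2],Ro.from_matrix(T).as_quat()
def pose_tip(t,az,p,a=0,flip=1):
    T,X=att(az,p,a,flip); return pose_grip(np.array(t)-140*X,az,p,a,flip)
def px2w(f,u,v,z):
    K=f["mtx"];d=cv2.undistortPoints(np.array([[[u,v]]],float),np.array(K,float),np.array([f["k1"],0,0,0.]))[0,0]
    R=np.array(f["R"]);c=-R.T@np.array(f["t"]);r=R.T@np.array([d[0],d[1],1]);return c+r*(z-c[2])/r[2]
E
python3 - <<'E'
from h import *
f=arm.grab_frame("top");im=f["frame"]
c=cv2.resize(im[130:250,180:420],None,fx=3.3,fy=3.3,interpolation=cv2.INTER_CUBIC);cv2.imwrite("pics/crop.png",c)
hsv=cv2.cvtColor(im,cv2.COLOR_BGR2HSV);m=cv2.inRange(hsv,(105,120,60),(125,255,255))
n,_,st,ce=cv2.connectedComponentsWithStats(m)
for i in range(1,n):
    u,v=ce[i]
    if 180<u<420 and 100<v<260 and st[i,4]>3: print("blue",ce[i].round(1),st[i,4],px2w(f,u,v,40).round(0))
for n in("brown0","white0","spoon_grip"):
    print(n,[(np.round(d["location"]).astype(int).tolist(),round(d["score"],2)) for d in arm.spot_point(f,n)])
g=[541,-207,41]
for a in(0,.3,.5,.7):
  for fl in(1,-1):
    print("pick",a,fl,[int(arm.ik(*pose_grip([g[0],g[1],z],np.radians(-157.5),0,a,fl)) is not None) for z in(41,120,180)])
b=np.array([480,227,9])
for a in(0,.3,.5):
 for p in(50,60):
  for fl in(1,-1):
    ok=[az for az in range(-180,180,15) if all(arm.ik(*pose_tip(b+o,np.radians(az),np.radians(p),a,fl)) is not None for o in([0,0,0],[50,0,0],[-50,0,0],[0,50,0],[0,-50,0],[0,0,80]))]
    print(a,p,fl,ok)
E
```

```text
blue [377.6 120.3] 27 [ 738. -209.   40.]
blue [240.9 168.6] 39 [594. 214.  40.]
blue [379.6 181.8] 73 [ 543. -204.   40.]
blue [314.1 231.5] 107 [398.  -4.  40.]
blue [232.4 242.8] 38 [371. 236.  40.]
brown0 [([529, 244, 11], 0.62), ([441, 256, 10], 0.5), ([487, 280, 16], 0.38), ([487, 251, 20], 0.36)]
white0 [([478, 202, 14], 0.49), ([514, 196, 13], 0.47), ([476, 171, 15], 0.47), ([438, 207, 16], 0.44)]
spoon_grip [([538, -205, 40], 0.61), ([238, -365, 14], 0.55), ([746, -215, 6], 0.44)]
pick 0 1 [1, 1, 1]
pick 0 -1 [1, 1, 1]
pick 0.3 1 [1, 1, 1]
pick 0.3 -1 [1, 1, 1]
pick 0.5 1 [1, 1, 1]
pick 0.5 -1 [1, 1, 1]
pick 0.7 1 [1, 1, 1]
pick 0.7 -1 [1, 1, 1]
0 50 1 [-105, -90, -75, -60, -45, -30, -15, 0, 15, 30, 45, 60, 75, 90, 105, 120, 135, 150, 165]
0 50 -1 [-105, -90, -75, -60, -45, -30, -15, 0, 15, 30, 45, 60, 75, 90, 105, 120, 135, 150, 165]
0 60 1 [-105, -90, -75, -60, -45, -30, -15, 60, 75, 90, 105, 120, 135, 150]
0 60 -1 [-105, -90, -75, -60, -45, -30, -15, 60, 75, 90, 105, 120, 135, 150]
0.3 50 1 [-180, -165, -150, -135, -120, -105, -90, -75, -60, -45, -30, -15, 0, 15, 30, 45, 
[... 206 characters left out ...]
75, -60, -45, -30, -15, 0, 15, 30, 45, 60, 75, 90, 105, 120, 135, 150, 165]
0.3 60 -1 [-180, -120, -105, -90, -75, -60, -45, -30, -15, 0, 15, 30, 45, 60, 75, 90, 105, 120, 135, 150, 165]
0.5 50 1 [-180, -165, -150, -135, -120, -105, -90, -75, -60, -45, -30, -15, 0, 15, 30, 45, 60, 75, 90, 105, 120, 135, 150, 165]
0.5 50 -1 [-180, -165, -150, -135, -120, -105, -90, -75, -60, -45, -30, -15, 0, 15, 30, 45, 60, 75, 90, 105, 120, 135, 150, 165]
0.5 60 1 [-180, -165, -150, -135, -120, -105, -90, -75, -60, -45, -30, -15, 0, 15, 30, 45, 60, 75, 90, 105, 120, 135, 150, 165]
0.5 60 -1 [-180, -165, -150, -135, -120, -105, -90, -75, -60, -45, -30, -15, 0, 15, 30, 45, 60, 75, 90, 105, 120, 135, 150, 165]
```

View pics/crop.png

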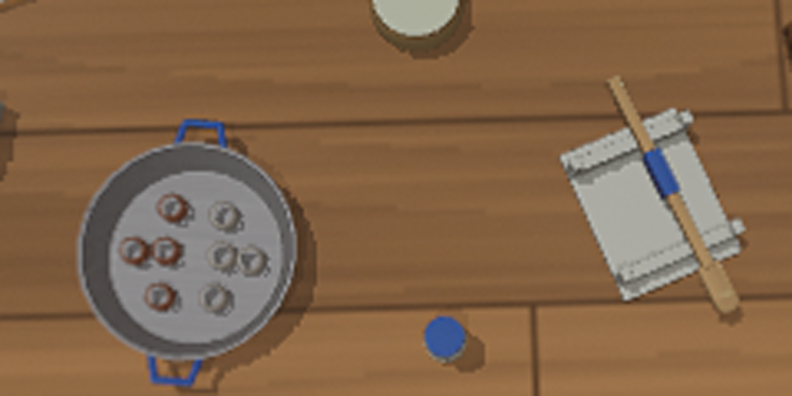

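The chosen spoon has a blue sleeve at crop (661,173), a blade end at (730,305) and lies across both bars. That is the large wooden spoon on the rest. Next I pick it with a pretilted grasp.

```bash
cat >> h.py <<'E'
G=np.array([541,-205.5,41.]);A=.5;P=np.radians(75)
C=np.array([482,226.]);TH=np.radians(-5.6);AZB=TH-np.pi/2
def bw(x,y,z): # bowl frame -> world
    c,s=np.cos(TH),np.sin(TH); return np.array([C[0]+c*x-s*y,C[1]+s*x+c*y,z])
E
python3 - <<'E'
from h import *
f=arm.grab_frame("top")
h=px2w(f,366.4,154.2,44);t=px2w(f,401.2,222.4,41);d=t-h
az=np.arctan2(d[1],d[0]);print(h.round(),t.round(),np.linalg.norm(d),np.degrees(az), t-140*d/np.linalg.norm(d))
az=np.arctan2(-55.5,-130)*.5+az*.5
best=None
for fl in(1,-1):
    q=[arm.ik(*pose_grip(G+[0,0,dz],az,0,A,fl)) for dz in(150,0)]
    r=[arm.ik(*pose_tip(bw(x,y,z),AZB,P,A,fl)) for x,y,z in[(47,48,8),(47,-10,8),(-43,-48,8),(-43,10,8),(0,0,120),(0,0,180)]]
    print(fl,np.round(q[0],2),[None if k is None else np.round(k,2).tolist() for k in r])
np.save("az.npy",az);print(np.degrees(az))
E
```

```text
[ 628. -168.   44.] [ 418. -262.   41.] 230.23800501649185 -155.9849556942348 [ 545.95379663 -204.62196186   42.82419927]
1 [ 0.37  0.64 -0.35  1.24  0.42  1.75 -1.14] [[0.48, 0.5, -0.81, 1.88, -0.63, 0.73, 0.13], [0.59, 0.48, -0.79, 1.9, -0.65, 0.81, 0.23], [0.73, 0.28, -0.81, 2.13, -0.83, 0.87, 0.42], [0.67, 0.32, -0.91, 2.11, -0.81, 0.75, 0.31], [0.77, 0.23, -0.97, 1.91, -0.72, 1.0, 0.11], [0.05, 0.07, -0.16, 1.85, -0.86, 1.18, 0.12]]
-1 [ 0.79  0.97 -1.29  1.21  0.96  2.05  1.66] [[0.15, 0.4, -0.39, 1.89, -0.9, 0.84, -2.82], [0.21, 0.37, -0.32, 1.92, -0.9, 0.92, -2.74], [0.31, 0.2, -0.34, 2.15, -0.96, 0.95, -2.62], [0.25, 0.22, -0.43, 2.13, -0.99, 0.85, -2.7], [0.25, 0.14, -0.38, 1.92, -0.87, 1.07, -2.94], [-1.39, 0.13, 1.41, 1.9, -0.98, 1.31, -2.92]]
-156.43310066444454
```

```bash
cat >> h.py <<'E'
AZ=float(np.load("az.npy"))
E
python3 - <<'E'
from h import *
s=arm.sense
arm.movep(*pose_grip(G+[0,0,200],AZ,0,A)); print(s()["time_s"])
arm.movep(*pose_grip(G+[0,0,60],AZ,0,A)); print(s()["time_s"])
f=arm.grab_frame("wrist");cv2.imwrite("pics/w1.png",f["frame"])
print([(np.round(d["location"]).tolist(),round(d["score"],2)) for n in("spoon_grip","spoon_tip") for d in arm.spot_point(f,n)], s()["force"])
hsv=cv2.cvtColor(f["frame"],cv2.COLOR_BGR2HSV);m=cv2.inRange(hsv,(105,120,60),(125,255,255))
n,_,st,ce=cv2.connectedComponentsWithStats(m)
for i in range(1,n):
    if st[i,4]>50: print(ce[i],st[i],px2w(f,*ce[i],48))
E
```

```text
2.9583
3.575
[([539.0, -205.0, 38.0], 0.92), ([237.0, -360.0, 6.0], 0.8), ([409.0, -263.0, 36.0], 0.78), ([250.0, -224.0, 12.0], 0.7)] [0.65909296 0.48211409 0.09104516]
[314.74495968 191.14667339] [ 299  144   32   83 1984] [ 543.68978352 -203.54783696   48.        ]
```

View pics/w1.png

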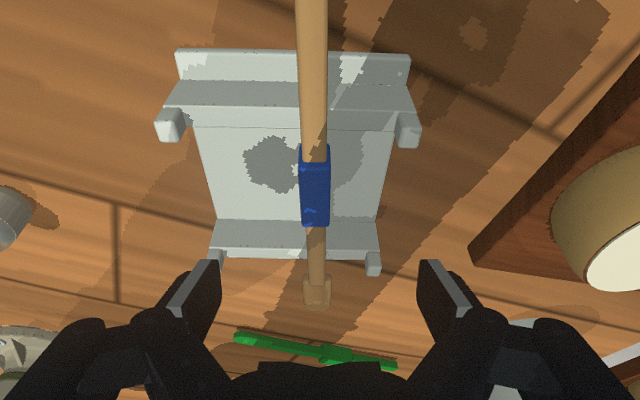

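The wrist view shows the sleeve at (315,186), centred between the jaws, with the blade towards the robot at (316,293) and the fingers clear of the lips. I'll grasp and lift.

```bash
python3 - <<'E'
from h import *
s=arm.sense
p,q=pose_grip(G,AZ,0,A)
arm.servo_line(p,max_speed=120);print(s()["tool_pos"],s()["force"],s()["time_s"])
arm.gripper_close(70);st=s();print(st["gripper_width"],st["grasp_force"],st["force"],st["time_s"])
arm.servo_line(p+[0,0,110],max_speed=150);st=s();print(st["gripper_width"],st["grasp_force"],st["force"],st["torque"],st["time_s"])
arm.movep(*pose_tip(bw(0,30,120),AZB,P,A));print(s()["time_s"],s()["force"],s()["torque"])
f=arm.grab_frame("top");cv2.imwrite("pics/top2.png",f["frame"][100:280,180:420])
fs=arm.grab_frame("scene")
for k in(f,fs):print([(np.round(d["location"]).tolist(),round(d["score"],2)) for n in("spoon_grip","spoon_tip") for d in arm.spot_point(k,n)][:5])
c=fs["frame"][120:300,240:540];cv2.imwrite("pics/s2.png",cv2.resize(c,None,fx=2.5,fy=2.5))
print(pose_tip(bw(0,30,120),AZB,P,A)[0],bw(0,30,120))
E
```

```text
[ 540.39811243 -205.86588564   39.59074892] [-0.30932195  0.85919811 -0.30050826] 4.375
0.17912811874916051 68.47253322601318 [0.32403011 0.90594214 3.05913273] 5.0167
0.17246986376775064 68.12345266342163 [-0.59932951  0.61996035 -2.01679623] [ 0.28672826 -0.51227257 -0.01179851] 5.9
7.75 [ 0.36056299  0.03460967 -1.60483925] [-0.88673207  0.08117481 -0.01273383]
[([489.0, 289.0, 253.0], 0.69), ([244.0, -365.0, 12.0], 0.64), ([746.0, -216.0, 11.0], 0.62), ([244.0, -220.0, 11.0], 0.86), ([775.0, -298.0, 11.0], 0.62)]
[([491.0, 289.0, 248.0], 0.83), ([239.0, -366.0, 15.0], 0.61), ([748.0, -216.0, 8.0], 0.53), ([482.0, 254.0, 121.0], 0.79), ([251.0, -222.0, 8.0], 0.74)]
[488.60459184 293.35883829 253.8491665 ] [484.92748699 255.856822   120.        ]
```

View pics/s2.png

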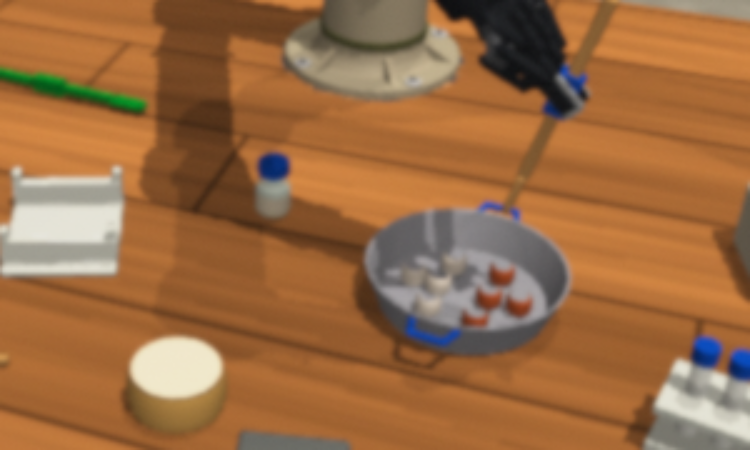

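The spoon is held, with its tip (crop ~515,190) above the bowl as commanded. The scene camera and the commanded pose agree within 4 mm. I'll lower it behind the brown pellet until it touches the floor.

```bash
cat >> h.py <<'E'
def go(x,y,z,v=60): arm.servo_line(pose_tip(bw(x,y,z),AZB,P,A)[0],max_speed=v)
def F(): return np.array(arm.sense()["force"])
def touch(x,y,z0,zmin,thr=1.2):
    go(x,y,z0,60); arm.sleep(.2); f0=F(); z=z0
    while z>zmin:
        z-=1; go(x,y,z,15); d=F()-f0
        if d[2]>thr: break
    arm.sleep(.6); print("touch z",z,"dF",(F()-f0).round(2),"t",arm.sense()["time_s"]); return z
E
python3 - <<'E'
from h import *
fs=arm.grab_frame("scene");ft=arm.grab_frame("top")
c,s_=np.cos(TH),np.sin(TH)
for f in(fs,ft):
  for n in("brown0","white0"):
    L=[]
    for d in arm.spot_point(f,n):
        v=np.array(d["location"])[:2]-C
        L.append((int(c*v[0]+s_*v[1]),int(-s_*v[0]+c*v[1]),round(d["score"],2)))
    print(n,L)
go(47,48,60,150)
z=touch(47,48,14,2)
print(arm.sense()["force"])
E
```

```text
brown0 [(0, 54, 0.64), (2, 27, 0.56), (-40, 21, 0.48)]
white0 [(39, -25, 0.65), (-1, -53, 0.53), (-4, -29, 0.47)]
brown0 [(2, 24, 0.57), (-3, 55, 0.54), (-42, 23, 0.5), (-1, 66, 0.22)]
white0 [(-42, -26, 0.56), (-3, -25, 0.4)]
touch z 7 dF [-0.05 -0.3   5.04] t 12.4917
[0.3931235  0.09920527 4.28588956]
```

Floor touched at about 5 N. I'll ease up 2 mm and make the two pushes.

```bash
python3 - <<'E'
from h import *
def push(x,y0,y1,z):
    for y in np.linspace(y0,y1,6)[1:]:
        go(x,y,z,50); print(int(y),F().round(1),end=" ")
    print()
go(47,48,9,30); print(F().round(1))
push(47,48,-4,9)
go(47,2,9,60); go(47,2,65,120)
go(-43,-49,65,150)
z=touch(-43,-49,14,7,.8)
go(-43,-49,9,30); push(-43,-49,4,9)
go(-43,-2,9,60); go(-43,-2,90,120)
go(0,60,150,150)
print(arm.sense()["time_s"])
f=arm.grab_frame("top");cv2.imwrite("pics/top3.png",cv2.resize(f["frame"][155:255,180:300],None,fx=5,fy=5,interpolation=cv2.INTER_CUBIC))
E
```

```text
[-0.5 -0.1 -0.8]
37 [ 0.1  0.3 -0.3] 27 [ 0.1  0.1 -0.8] 16 [ 0.5 -0.1 -1.3] 6 [-0.5  0.8 -1. ] -4 [ 0.2 -0.1 -0.6] 
touch z 7 dF [-0.28 -0.54  6.21] t 19.7917
-38 [-0.7 -0.3 -1.3] -27 [ 0.6 -0.4 -0.7] -17 [-0.8 -0.1 -1.2] -6 [ 0.5 -0.5 -0.9] 4 [ 0.3  1.4 -0.7] 
23.7
```

View pics/top3.png

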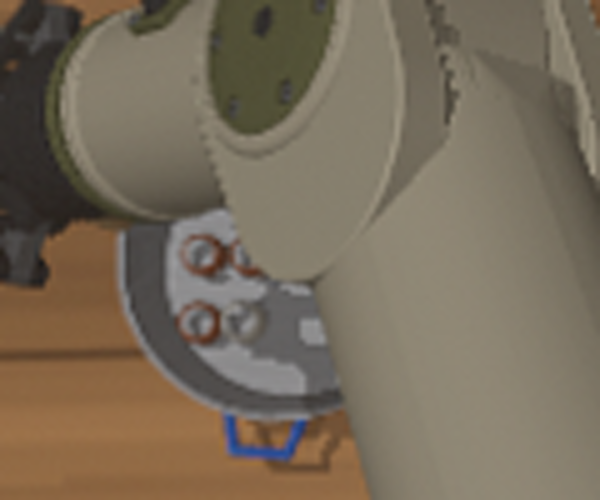

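The top view shows the white pellet at (245,322) pushed up against the brown at (200,322), but the arm hides the other side. I'll check with the scene and wrist cameras.

```bash
python3 - <<'E'
from h import *
fs=arm.grab_frame("scene");fw=arm.grab_frame("wrist")
c,s_=np.cos(TH),np.sin(TH)
for f in(fs,fw):
  for n in("brown0","white0"):
    L=[]
    for d in arm.spot_point(f,n):
        v=np.array(d["location"])[:2]-C
        L.append((int(c*v[0]+s_*v[1]),int(-s_*v[0]+c*v[1]),round(d["score"],2)))
    print(n,L)
  print([np.round(d["location"]).tolist() for d in arm.spot_point(f,"bowl")])
a=cv2.resize(fs["frame"][190:280,370:480],(520,425),interpolation=cv2.INTER_CUBIC)
cv2.imwrite("pics/s4.png",a)
print(px2w(fw,320,200,5))
E
```

```text
brown0 [(37, -24, 0.62), (-41, 49, 0.59), (0, 22, 0.55), (0, 56, 0.45)]
white0 [(-2, -54, 0.59), (-1, -30, 0.54), (-41, 27, 0.5), (35, -45, 0.46)]
[[480.0, 225.0, 2.0]]
brown0 []
white0 []
[]
[512.74234691 517.09509056   5.        ]
```

View pics/s4.png

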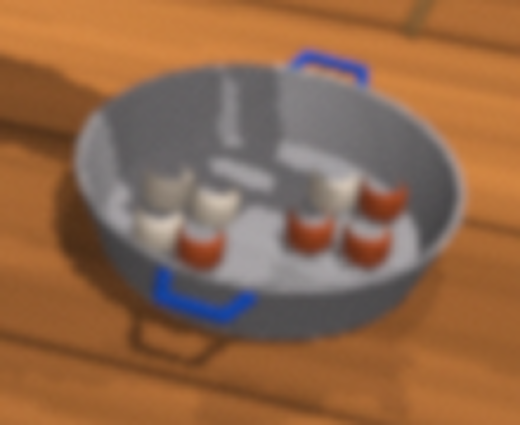

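All eight pellets are in the bowl. One brown (200,250) is now among the whites and one white (335,190) among the browns, each about 25 mm past the line, and the bowl has not moved. I'll take the spoon back.

```bash
python3 - <<'E'
from h import *
s=arm.sense
go(0,40,210,150)
p,q=pose_grip(G,AZ,0,A)
arm.movep(p+[0,0,110],q);print(s()["time_s"])
f=arm.grab_frame("wrist");cv2.imwrite("pics/w5.png",f["frame"])
print([(np.round(d["location"]).tolist(),round(d["score"],2)) for k in(f,arm.grab_frame("scene")) for n in("spoon_grip","spoon_tip") for d in arm.spot_point(k,n)])
E
```

```text
26.6917
[([543.0, -203.0, 148.0], 0.88), ([250.0, -222.0, 15.0], 0.46), ([542.0, -207.0, 145.0], 0.74), ([748.0, -216.0, 6.0], 0.57), ([776.0, -306.0, 8.0], 0.78), ([251.0, -220.0, 8.0], 0.57), ([474.0, 174.0, 15.0], 0.23)]
```

View pics/w5.png

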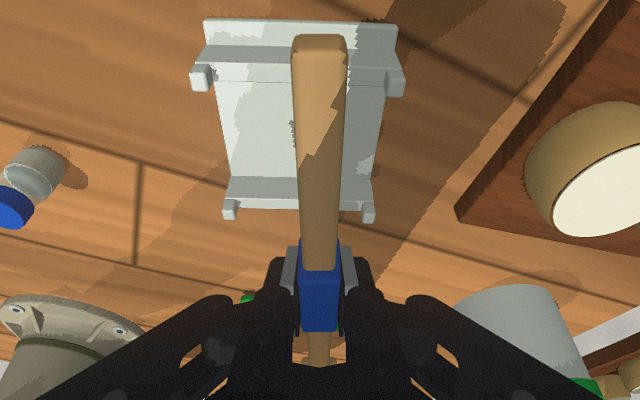

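The spoon is square in the grip at (320,285) and in line with the rest. I'll lower it, release and check.

```bash
python3 - <<'E'
from h import *
s=arm.sense
p,q=pose_grip(G,AZ,0,A)
arm.servo_line(p+[0,0,8],max_speed=120);arm.sleep(.2);f0=F()
for dz in(6,5,4,3,2,1,0):
    arm.servo_line(p+[0,0,dz],max_speed=15);d=F()-f0
    if d[2]>1: break
print(dz,d.round(2))
arm.gripper_open();arm.sleep(.3)
arm.servo_line(p+[0,0,130],max_speed=120)
arm.movep(p+[-60,-60,230],q);arm.sleep(.5)
fs=arm.grab_frame("scene")
c=cv2.resize(fs["frame"][150:270,210:480],None,fx=2.9,fy=2.9,interpolation=cv2.INTER_CUBIC);cv2.imwrite("pics/s6.png",c)
print([(np.round(d["location"]).tolist(),round(d["score"],2)) for n in("spoon_grip","spoon_tip") for d in arm.spot_point(fs,n)],s()["time_s"])
E
```

```text
6 [0.6  0.45 1.34]
[([541.0, -205.0, 36.0], 0.76), ([750.0, -213.0, 8.0], 0.67), ([239.0, -366.0, 12.0], 0.65), ([409.0, -262.0, 44.0], 0.89), ([251.0, -220.0, 8.0], 0.8), ([774.0, -306.0, 11.0], 0.59)] 31.875
```

View pics/s6.png

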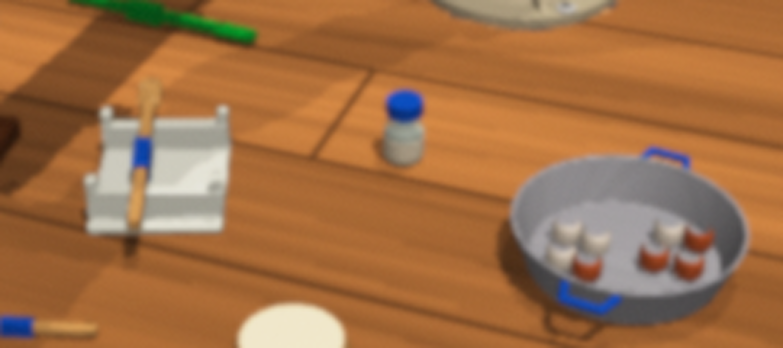

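The spoon lies across both bars (135,215 to 148,90), inside the lips and where it started. The pellets are mixed, and the jar and cheese have not moved.

```bash
python3 -c "
from workcell import arm
print(arm.job_done())"
```

```text
the job is handed in; nothing more can be done
None
```

The job is handed in at about 32 s: the pellets are mixed across the handle line, the blade rested on the bowl floor twice at about 5–6 N, no pellet left the bowl, the bowl stayed where it was, and the spoon lies back across both bars.

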